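# Lock the twist cap of a sensor box braced in its jig

## Task

On the electronics bench, lock the twist cap of the white sensor box with the orange cap. The box just spins along with its cap on the bench, so first lower it (do not drop it) fully home into the jig with the square pocket, which keeps it from turning, and there turn the cap clockwise as far as it goes; leave the box sitting in the jig and let go. Leave the finished box with the blue cap where it is.

Things in the scene. Friction and masses are not known exactly. Their poses are not given: they have to be found in the camera images.
- housing: Loose white box, 44 x 44 mm, 40 mm high, about 150 g, orange twist cap on top. Origin: centre of its underside, z up, x, y square to its sides. Cap: disc 33 mm wide, from 40 to 46 mm above the origin; on it a bar grip 40 mm long, 14 mm wide, from 46 to 72 mm, centred. The bar, gripped across its width, can carry the box. Two black marks on the box top, one each side, lie on its x axis.
- cap (a joint): Turn of the orange cap on its box, rad: 0 open, 1.047 at the locked stop, growing clockwise seen from above. In the box's frame the bar lies (1.047 - value) counter-clockwise of x: in line with the two black marks when locked. Starts at 0 to 0.25. Rubs at 0.12 N m and stays where left; free on the bench and not pressed down, the box spins along with it.
- jig: Fixed grey jig, 82 x 82 x 26 mm, with a square pocket with a black floor. Origin: centre of its underside, z up, x, y square to the pocket. Floor 6 mm up; pocket 52 mm square up to 16 mm, flaring to 66 mm at the rim. The box fits in any quarter turn and can still twist about 10 degrees either way. A look-alike jig (not listed) has a round pocket 68 mm wide, where the box would spin.
- spare: Bystander: finished box of the same shape and size with a blue cap, loose on the bench, not to be moved. Origin: centre of its underside. Other bystanders, both over 0.25 m from the robot's midline: a screwdriver on its right and a black parts tray 30 mm high on its left.
Not all that is in view belongs to the job. Leave any pink or yellow look-alike of the housing alone. Leave any pink look-alike of the jig alone.

How it is judged:
By the outcome, as a careful person would: the job done as asked, in the order asked, and still so for the second after the job is handed in, with the robot touching nothing.
It also fails if it takes over 42 s, if anything falls off the work surface, if the arm or the gripper's body presses on something with over 40 N, if the wrist force passes 120 N, or if a joint passes its speed limit or range.

## Robot

A 7-joint arm with a two-finger parallel gripper is mounted at the origin on the work surface. World frame = base frame: x ahead of the robot, y to its left, z up, the work surface at z = 0. Lengths are in m, angles in degrees, forces in N, time in s.
With the tool pointing down it reaches from about 0.4 to 0.85 m from the base axis. Payload 10.4 kg.
Tool frame: the origin (TCP) lies between the finger pads; the fingertips stand 11 mm ahead of it and the grasp point (between the pads) lies 8 mm behind it (tip_reach is the distance from the TCP to the fingertips, in m); z points along the fingers, y is the direction in which the jaws open and shut (so a half turn about z gives the same grasp; the last joint's range is limited). The gripper opens to 85 mm and grips with 20 to 120 N. Pads are 22 mm wide; open, the fingers measure 114 mm over their backs; the gripper's body (76 mm by 85 mm) begins 54 mm behind the grasp point. The pads swing forward as they close: fully open they stand 13 mm farther back than shut.
Start: joints at [63.392, 19.034, -3.707, 83.658, 1.238, 77.344, -5.071], TCP at [0.267, -0.565, 0.242] pointing down, gripper open.
Joint ranges: [-148.97, 148.97], [-28.65, 121.19], [-84.17, 76.75], [9.2, 138.47], [-72.65, 252.65], [3.7, 117.97], [-149.18, 149.18]. Speed limits (degrees/s): [127.2, 127.2, 159.86, 159.86, 180, 180, 180].

## Interface

Orientations are given as [roll, pitch, yaw] about the fixed x, y, z axes, in that order (R = Rz(yaw) Ry(pitch) Rx(roll)).
In Python, from bench import * gives the robot as it stands.
- The arm moves only by the tool move_arm, never from a script. Its argument "plan" is a list of rows, each an object of numbers: "tx", "ty", "tz": the shift along the tool's x, y, z in m; "turn": the turn about the tool's z in rad. In form: [{"tx": .., "ty": .., "tz": .., "turn": ..}, ...]. A call has 1 to 5 rows; each row shifts and turns the commanded pose from where the row before left it, along the tool's axes as they then stand; what a row does not reach is not made up. A row lasts 1/8 s, in which the tool goes at most 62.5 mm and 10.7 degrees, less where a joint would pass 70% of its speed; a pose out of reach is approached as far as the arm can. A call with a gripper value outside its range is refused whole. "jaw" is the finger opening in m, from 0 to 0.0854, set as the call begins (left out, the last holds). The fingers move at their own pace and stop on an object; "newtons" is the grip in N (left out, the last holds). Time passes only in rows, so rows that do not move let the fingers close. It gives the time, the measured TCP pose, the force and the opening at its end, in the units of the state.
- read_state(): the state, without advancing time (a new reading comes with each control period).
- capture(name): name is "side" or "top"; returns a dict with "img" (400x640x3 uint8, red, green, blue), "range_z" (400x640 float32, m along the optical axis (not along the pixel's ray), 0 where there is no reading), "fx", "fy", "cx", "cy" (pixels), "k1" (the pictures are not rectified: a ray, as slopes to the right and down, at radius r is drawn at 1 + k1 r^2 times it, then the intrinsics apply), "xyz" and "orientation" of the camera in the world. Camera axes: x right, y down, z forward; pixel columns grow to the right and rows downward; lengths in m; the calibration is good to about 2 mm. A picture is of the moment at which its call begins.
- close_job(): hands the job in, once; it reports no verdict.
The state is a dict: "clock": time; "q": joint angles; "joint_velocities": joint speeds; "joint_efforts": joint torques, N m; "eef_pos": TCP position; "tool_rot": TCP orientation; "force": force on the tool from outside, world axes, zero at the start; "moment": the same for the moment, N m; "finger_gap": finger opening in m.
Only numpy, scipy, OpenCV 4.12 (cv2) and the standard library are available. Lean on these libraries where they do the work, as an engineer would, in place of code of your own. Each camera call takes 0.05 s, during which the arm holds its last target. There are 200 camera calls.

## Working session

There is one attempt and no reset: what is moved stays moved. The work goes in short steps, Python scripts to look and compute and a tool call to move; the robot and the scene stay as the last step left them, time stands still between calls to the robot, and variables do not carry over. Pictures are saved under pics/ and viewed, about 8 in all and at most 12, crops included, and the job is handed in when it is done.

Besides the shell and the picture viewer there is one more tool, called in YAML: its name, and indented under it one key for each argument. move_arm: Moves the arm, as the interface text tells. Its arguments: {"type":"object","properties":{"plan":{"type":"array","items":{"type":"object","properties":{"tx":{"type":"number"},"ty":{"type":"number"},"tz":{"type":"number"},"turn":{"type":"number"}}}},"jaw":{"type":"number"},"newtons":{"type":"number"}},"required":["plan"]}

```bash
mkdir -p pics; cat > h.py <<'E'
from bench import *
import numpy as np, cv2
from scipy.spatial.transform import Rotation as R
def cam(n):
    c=capture(n); c['R']=R.from_euler('xyz',c['orientation'],degrees=True).as_matrix(); return c
def world(c,u,v,z=None):
    """pixel -> world; by range or on plane z"""
    K=np.array([[c['fx'],0,c['cx']],[0,c['fy'],c['cy']],[0,0,1.]])
    p=cv2.undistortPoints(np.array([[[u,v]]],float),K,np.array([c['k1'],0,0,0.]))[0,0]
    d=c['R']@np.array([p[0],p[1],1]); o=np.array(c['xyz'])
    s=c['range_z'][int(round(v)),int(round(u))] if z is None else (z-o[2])/d[2]
    return o+s*d
def save(img,f,s=1): cv2.imwrite(f,cv2.resize(img[:,:,::-1],None,fx=s,fy=s,interpolation=cv2.INTER_CUBIC))
E
python3 - <<'E'
from h import *
s=read_state(); print(s['clock'],s['eef_pos'],s['tool_rot'],s['finger_gap'])
for n in('top','side'):
    c=cam(n); save(c['img'],f'pics/{n}0.png',1.25); print(n,c['xyz'],c['orientation'],c['fx'],c['k1'])
E
```

```text
0.0 [ 0.26707196 -0.56465172  0.24152364] [-1.79918935e+02  4.07657655e-03  2.53154161e+01] 0.0857337652203005
top [0.52245366 0.00893545 1.0320788 ] [-174.9938084     1.1434468   -88.96522232] 514.5104351841283 -0.13680501744353915
side [ 0.50933352 -0.73621205  0.5170783 ] [-119.72399093   -0.27321762   -7.71481177] 421.7738874398 0.007684657173482988
```

View pics/top0.png

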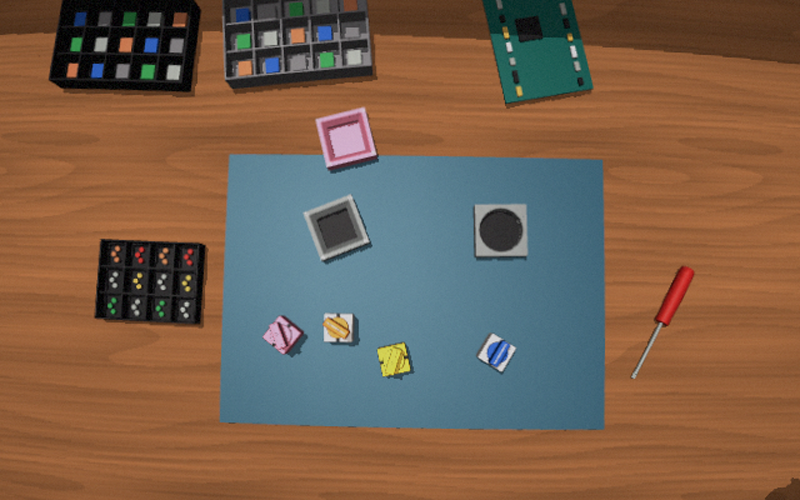

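View pics/side0.png

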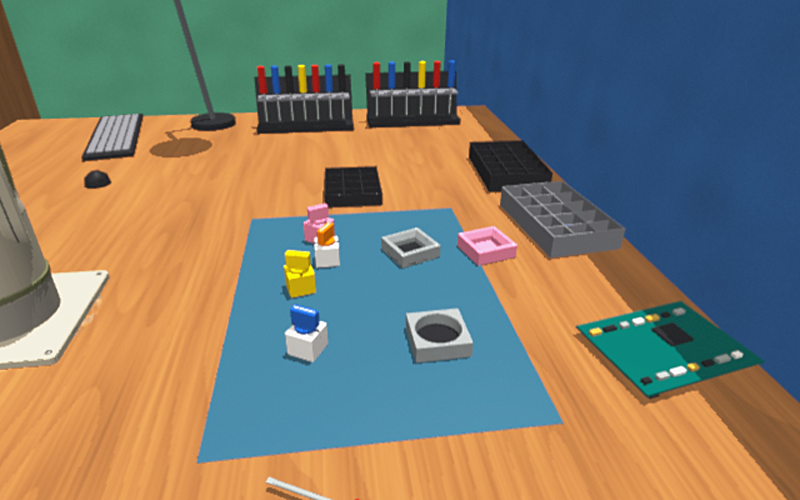

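The top view shows the orange-cap housing at about (338,328) and the square grey jig at about (337,228). The pink and yellow look-alikes are near the housing, and the round jig is at (500,230). Next I'll enlarge this area.

```bash
python3 - <<'E'
from h import *
c=cam('top'); I=c['img']
save(I[150:300,205:345],'pics/crop0.png',4)
hsv=cv2.cvtColor(I,cv2.COLOR_RGB2HSV)
# bar top and box by height: back-project all pixels near
def cloud(u0,u1,v0,v1):
    P=[];px=[]
    for v in range(v0,v1):
        for u in range(u0,u1):
            if c['range_z'][v,u]>0: P.append(world(c,u,v)); px.append((u,v))
    return np.array(P),np.array(px)
def rect(n,P):
    r=cv2.minAreaRect((P[:,:2]*1000).astype(np.float32)); print(n,len(P),r,'mean',P.mean(0).round(4))
P,px=cloud(250,292,242,284)
rect('bar',P[(P[:,2]>.062)]); b=P[(P[:,2]>.032)&(P[:,2]<.043)]; rect('boxtop',b)
P,px=cloud(238,302,150,215)
rect('jigrim',P[(P[:,2]>.023)&(P[:,2]<.032)]); rect('floor',P[(P[:,2]>.003)&(P[:,2]<.009)&(np.hypot(*(P[:,:2]-P[P[:,2]>.023].mean(0)[:2]).T)<.04)])
E
```

```text
bar 165 ((498.6751708984375, 118.06300354003906), (39.55255126953125, 14.176852226257324), 57.76206970214844) mean [0.4987 0.1179 0.0706]
boxtop 272 ((499.2860412597656, 118.18341064453125), (42.466590881347656, 43.255531311035156), 1.173388957977295) mean [0.4999 0.1166 0.0388]
jigrim 613 ((654.8710327148438, 126.81761169433594), (82.77001953125, 82.33387756347656), 22.377904891967773) mean [0.6552 0.1268 0.0253]
floor 530 ((656.0438842773438, 127.53523254394531), (51.33796310424805, 51.919219970703125), 22.40802001953125) mean [0.6556 0.1271 0.0054]
```

View pics/crop0.png

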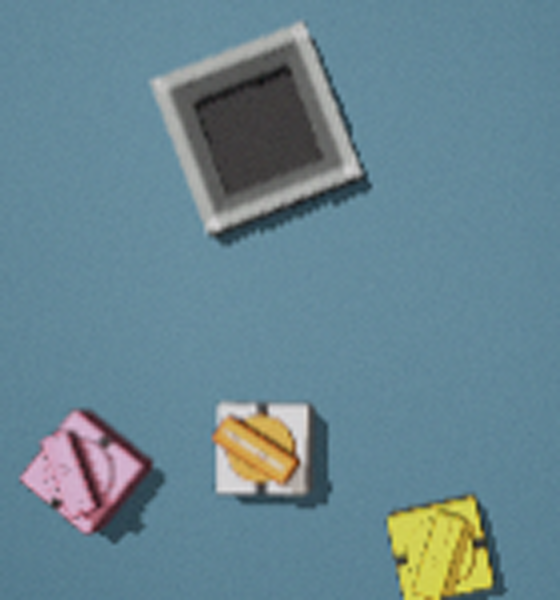

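The measured sizes match: bar 39.6x14.2, box about 43, jig 82.5, pocket 51.6 mm. That gives these poses:
- **Housing:** (0.499, 0.118), yaw about 1°, with the bar at 57.8°.
- **Jig:** (0.6555, 0.127), yaw 22.4°.

I'll move over the housing now.

move_arm:
  plan:
    - {"tx": 0.036,"ty": -0.037}
    - {"tx": 0.036,"ty": -0.037}
    - {"tx": 0.036,"ty": -0.037}
    - {"tx": 0.036,"ty": -0.037}
    - {"tx": 0.036,"ty": -0.037}
  jaw: 0.05
  newtons: 60

```text
invalid input
```

move_arm:
  plan:
    - {"tx": 0.036,"ty": -0.037}
    - {"tx": 0.036,"ty": -0.037}
    - {"tx": 0.036,"ty": -0.037}
    - {"tx": 0.036,"ty": -0.037}
    - {"tx": 0.036,"ty": -0.037}

```text
invalid input
```

move_arm:
  plan:
    - {"tx": 0.036,"ty": -0.037}
    - {"tx": 0.036,"ty": -0.037}
    - {"tx": 0.036,"ty": -0.037}
    - {"tx": 0.034,"ty": -0.037}
    - {}

```text
invalid input
```

move_arm:
  plan:
    - {"turn": -0.142}
    - {"turn": -0.142}
    - {"turn": -0.142}
    - {"turn": -0.142}
    - {}

```text
invalid input
```

move_arm:
  plan:
    - {"tx": 0.036,"ty": -0.037,"tz": 0,"turn": 0}
    - {"tx": 0.036,"ty": -0.037,"tz": 0,"turn": 0}
    - {"tx": 0.036,"ty": -0.037,"tz": 0,"turn": 0}
    - {"tx": 0.036,"ty": -0.037,"tz": 0,"turn": 0}
    - {"tx": 0.036,"ty": -0.037,"tz": 0,"turn": 0}
  jaw: 0.05
  newtons: 60

```text
clock: 0.78
eef_pos: [0.3511, -0.3191, 0.2422]
tool_rot: [180.0, 0.0, 25.3]
force: [0.9, 0.5, 0.9]
finger_gap: 0.05
```

move_arm:
  plan:
    - {"tx": 0.036,"ty": -0.037,"tz": 0,"turn": 0}
    - {"tx": 0.036,"ty": -0.037,"tz": 0,"turn": 0}
    - {"tx": 0.036,"ty": -0.037,"tz": 0,"turn": 0}
    - {"tx": 0.036,"ty": -0.037,"tz": 0,"turn": 0}
    - {"tx": 0.036,"ty": -0.037,"tz": 0,"turn": 0}

```text
clock: 1.4
eef_pos: [0.4347, -0.075, 0.2424]
tool_rot: [180.0, -0.0, 25.3]
force: [0.9, 0.1, -0.3]
finger_gap: 0.0499
```

move_arm:
  plan:
    - {"tx": 0.036,"ty": -0.037,"tz": 0,"turn": 0}
    - {"tx": 0.036,"ty": -0.037,"tz": 0,"turn": 0}
    - {"tx": 0.036,"ty": -0.037,"tz": 0,"turn": 0}
    - {"tx": 0.034,"ty": -0.037,"tz": 0,"turn": 0}
    - {"tx": 0,"ty": 0,"tz": 0,"turn": 0}

```text
clock: 2.02
eef_pos: [0.4993, 0.1221, 0.2421]
tool_rot: [-179.9, -0.0, 25.7]
force: [0.9, -0.5, 0.2]
finger_gap: 0.0496
```

move_arm:
  plan:
    - {"tx": 0,"ty": 0,"tz": 0,"turn": -0.142}
    - {"tx": 0,"ty": 0,"tz": 0,"turn": -0.142}
    - {"tx": 0,"ty": 0,"tz": 0,"turn": -0.142}
    - {"tx": 0,"ty": 0,"tz": 0,"turn": -0.142}
    - {"tx": 0,"ty": 0,"tz": 0,"turn": 0}

```text
clock: 2.65
eef_pos: [0.4995, 0.117, 0.2421]
tool_rot: [180.0, 0.0, 57.7]
force: [1.0, 0.2, -0.0]
finger_gap: 0.0501
```

move_arm:
  plan:
    - {"tx": 0.0006,"ty": -0.001,"tz": 0.045,"turn": 0}
    - {"tx": 0,"ty": 0,"tz": 0.045,"turn": 0}
    - {"tx": 0,"ty": 0,"tz": 0.045,"turn": 0}
    - {"tx": 0,"ty": 0,"tz": 0.03,"turn": 0}
    - {"tx": 0,"ty": 0,"tz": 0.014,"turn": 0}

```text
clock: 3.28
eef_pos: [0.4982, 0.1183, 0.0618]
tool_rot: [-179.9, 0.1, 57.7]
force: [0.3, 0.1, 1.2]
finger_gap: 0.0501
```

```bash
python3 - <<'E'
from h import *
s=read_state(); print(s['clock'],s['eef_pos'],s['tool_rot'],s['force'],s['finger_gap'])
c=cam('side'); save(c['img'][140:250,200:330],'pics/side1.png',5)
E
```

```text
3.275 [0.49820368 0.11826099 0.06177089] [-1.79907185e+02  9.43706521e-02  5.76685025e+01] [0.29448715 0.07740099 1.20993567] 0.05012689572779126
```

View pics/side1.png

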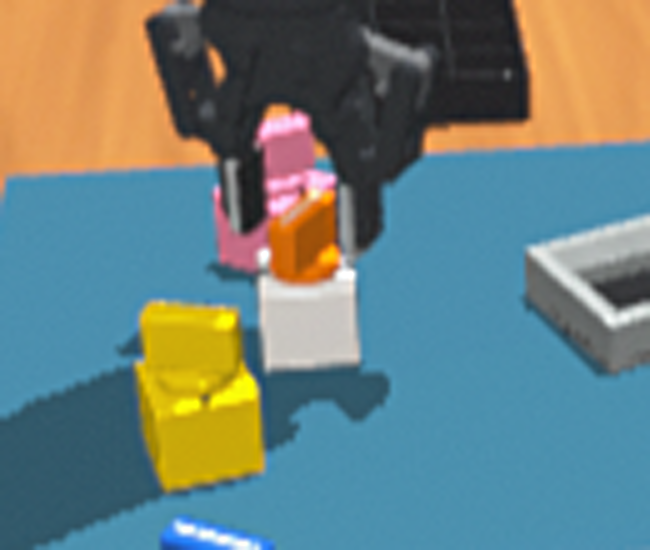

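The crop shows the orange bar at about (305,240) between the two fingers, with the fingertips clear above the box top. I'll close the gripper.

move_arm:
  plan:
    - {"tx": 0,"ty": 0,"tz": 0,"turn": 0}
    - {"tx": 0,"ty": 0,"tz": 0,"turn": 0}
    - {"tx": 0,"ty": 0,"tz": 0,"turn": 0}
    - {"tx": 0,"ty": 0,"tz": 0,"turn": 0}
  jaw: 0
  newtons: 60

```text
clock: 3.82
eef_pos: [0.5001, 0.119, 0.0647]
tool_rot: [179.9, -0.1, 57.8]
force: [-0.7, -1.1, 7.9]
finger_gap: 0.0127
```

move_arm:
  plan:
    - {"tx": 0,"ty": 0,"tz": -0.01,"turn": 0}
    - {"tx": 0,"ty": 0,"tz": -0.03,"turn": 0}
    - {"tx": 0,"ty": 0,"tz": -0.04,"turn": 0}
    - {"tx": 0,"ty": 0,"tz": -0.02,"turn": 0}
    - {"tx": 0,"ty": 0,"tz": 0,"turn": 0}

```text
clock: 4.45
eef_pos: [0.4998, 0.1192, 0.165]
tool_rot: [179.8, -0.1, 57.8]
force: [-0.1, -0.2, -2.3]
finger_gap: 0.0125
```

move_arm:
  plan:
    - {"tx": 0.018,"ty": 0.0255,"tz": 0,"turn": 0}
    - {"tx": 0.018,"ty": 0.0255,"tz": 0,"turn": 0}
    - {"tx": 0.018,"ty": 0.0255,"tz": 0,"turn": 0}
    - {"tx": 0.018,"ty": 0.0255,"tz": 0,"turn": 0}
    - {"tx": 0.018,"ty": 0.0255,"tz": 0,"turn": 0}

```text
clock: 5.08
eef_pos: [0.6552, 0.1272, 0.1615]
tool_rot: [-179.9, 0.1, 57.9]
force: [0.1, -0.2, -0.1]
finger_gap: 0.0122
```

move_arm:
  plan:
    - {"tx": 0,"ty": 0,"tz": 0,"turn": -0.125}
    - {"tx": 0,"ty": 0,"tz": 0,"turn": -0.125}
    - {"tx": 0,"ty": 0,"tz": 0,"turn": -0.12}
    - {"tx": 0,"ty": 0,"tz": 0,"turn": 0}
    - {"tx": 0,"ty": 0,"tz": 0,"turn": 0}

```text
clock: 5.7
eef_pos: [0.6546, 0.1272, 0.1625]
tool_rot: [-179.9, 0.0, 78.9]
force: [-0.1, 0.8, -1.4]
finger_gap: 0.0126
```

```bash
python3 - <<'E'
from h import *
s=read_state(); print(s['clock'],s['eef_pos'],s['tool_rot'],s['force'],s['finger_gap'])
c=cam('side'); save(c['img'][90:230,260:400],'pics/side2.png',4)
t=cam('top'); save(t['img'][140:240,200:340],'pics/top2.png',5)
# box points in side cloud
P=np.array([world(c,u,v) for v in range(90,230) for u in range(260,400) if c['range_z'][v,u]>0 and c['img'][v,u].min()>150 and np.ptp(c['img'][v,u].astype(int))<30])
m=(abs(P[:,0]-.655)<.05)&(abs(P[:,1]-.127)<.05)&(P[:,2]>.04); Q=P[m]
print(len(Q),Q.min(0),Q.max(0)); 
E
```

```text
5.7 [0.65457333 0.12722477 0.16254196] [-1.79945575e+02  2.03517506e-02  7.89072179e+01] [-0.06664387  0.77216483 -1.37087508] 0.012589561347546064
457 [0.62742796 0.09518226 0.09978375] [0.68017098 0.13403494 0.18915161]
```

View pics/side2.png

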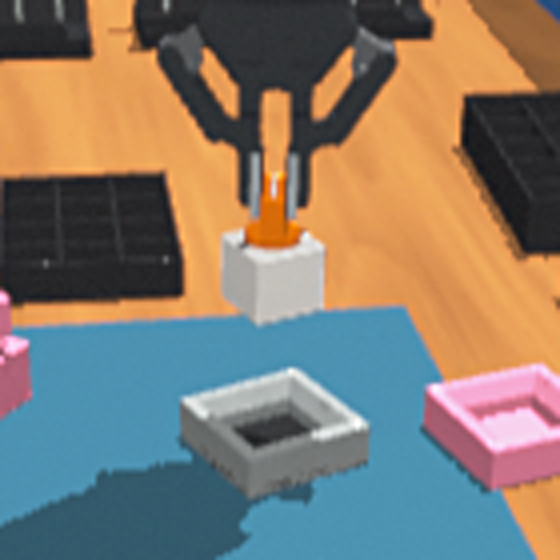

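The box hangs level from the bar, over the square jig. I'll check its yaw and centre from the side faces before lowering it.

```bash
python3 - <<'E'
from h import *
c=cam('side')
P=np.array([world(c,u,v) for v in range(120,185) for u in range(300,350) if c['range_z'][v,u]>0])
Q=P[(abs(P[:,0]-.655)<.045)&(abs(P[:,1]-.127)<.045)&(P[:,2]>.104)&(P[:,2]<.134)]
from scipy.optimize import least_squares
# visible faces of a 44 mm square: the two lines facing the camera
def f(p):
    a=p[2]; x=np.c_[np.cos(a),np.sin(a)]; d=Q[:,:2]-p[:2]
    l=np.c_[d@[np.cos(a),np.sin(a)], d@[-np.sin(a),np.cos(a)]]
    return np.abs(l).max(1)-.022
for a0 in(10,25,40):
    r=least_squares(f,[.655,.127,np.radians(a0)],loss='soft_l1',f_scale=.001); print(len(Q),r.x[:2],np.degrees(r.x[2]),r.cost)
b=P[(P[:,2]>.09)&(P[:,2]<.15)&(abs(P[:,1]-.127)<.045)&(abs(P[:,0]-.655)<.045)]; print('z range',np.percentile(b[:,2],[0,1,2,99]))
E
```

```text
321 [0.6536898  0.12525361] 21.94290444633262 0.00011003593944453054
321 [0.6536898  0.12525361] 21.942905824282814 0.00011003593944452352
321 [0.6536898  0.12525361] 21.94290456736143 0.00011003593944452928
z range [0.10068949 0.10168487 0.10253008 0.1475864 ]
```

move_arm:
  plan:
    - {"tx": 0,"ty": 0.001,"tz": 0.03,"turn": 0}
    - {"tx": 0,"ty": 0,"tz": 0.03,"turn": 0}
    - {"tx": 0,"ty": 0,"tz": 0.01,"turn": 0}
    - {"tx": 0,"ty": 0,"tz": 0.006,"turn": 0}
    - {"tx": 0,"ty": 0,"tz": 0.004,"turn": 0}

```text
clock: 6.48
eef_pos: [0.6564, 0.1274, 0.0841]
tool_rot: [179.9, -0.0, 79.0]
force: [0.3, -0.6, -0.6]
finger_gap: 0.0129
```

move_arm:
  plan:
    - {"tx": 0,"ty": 0,"tz": 0.003,"turn": 0}
    - {"tx": 0,"ty": 0,"tz": 0.003,"turn": 0}
    - {"tx": 0,"ty": 0,"tz": 0.003,"turn": 0}
    - {"tx": 0,"ty": 0,"tz": 0.002,"turn": 0}
    - {"tx": 0,"ty": 0,"tz": 0,"turn": 0}

```text
clock: 7.1
eef_pos: [0.6558, 0.1271, 0.0722]
tool_rot: [-180.0, 0.0, 79.1]
force: [0.3, 0.2, -1.9]
finger_gap: 0.0127
```

move_arm:
  plan:
    - {"tx": 0,"ty": 0,"tz": 0.001,"turn": 0}
    - {"tx": 0,"ty": 0,"tz": 0.001,"turn": 0}
    - {"tx": 0,"ty": 0,"tz": 0.001,"turn": 0}
    - {"tx": 0,"ty": 0,"tz": 0,"turn": 0}

```text
clock: 7.6
eef_pos: [0.6561, 0.1272, 0.0708]
tool_rot: [179.9, 0.0, 79.0]
force: [-4.0, -1.5, 10.1]
finger_gap: 0.0128
```

move_arm:
  plan:
    - {"tx": 0,"ty": 0,"tz": 0,"turn": 0.12}
    - {"tx": 0,"ty": 0,"tz": 0,"turn": 0.12}
    - {"tx": 0,"ty": 0,"tz": 0,"turn": 0.12}
    - {"tx": 0,"ty": 0,"tz": 0,"turn": 0.12}
    - {"tx": 0,"ty": 0,"tz": 0,"turn": 0.12}

```text
clock: 8.22
eef_pos: [0.6578, 0.1267, 0.0709]
tool_rot: [179.8, -0.2, 44.4]
force: [3.0, -1.9, 4.4]
finger_gap: 0.0122
```

```bash
python3 - <<'E'
from h import *
s=read_state(); print(s['clock'],s['eef_pos'],s['tool_rot'],s['force'],s['moment'],s['q'])
E
```

```text
8.225 [0.65775363 0.12668094 0.07091983] [ 1.79816636e+02 -1.69376823e-01  4.44213731e+01] [ 3.04606625 -1.87994745  4.44316295] [-0.50502572 -0.82785036  0.16046731] [ 10.38739593  36.90996337 -35.59139883  85.19504512  22.79532455
  64.97469627 -74.9666381 ]
```

move_arm:
  plan:
    - {"tx": 0,"ty": 0,"tz": 0,"turn": 0.1}
    - {"tx": 0,"ty": 0,"tz": 0,"turn": 0.1}
    - {"tx": 0,"ty": 0,"tz": 0,"turn": 0.1}
    - {"tx": 0,"ty": 0,"tz": 0,"turn": 0.05}
    - {"tx": 0,"ty": 0,"tz": 0,"turn": 0}

```text
clock: 8.85
eef_pos: [0.6582, 0.1261, 0.071]
tool_rot: [179.8, -0.2, 24.5]
force: [3.2, -2.4, 5.6]
finger_gap: 0.0126
```

```bash
python3 - <<'E'
from h import *
s=read_state(); print(s['clock'],s['eef_pos'],s['tool_rot'],s['force'],s['moment'],s['q'])
E
```

```text
8.85 [0.65818912 0.12605634 0.0710403 ] [179.83474496  -0.24912939  24.51505504] [ 3.24311856 -2.41838508  5.63529749] [-0.69707737 -1.0386355   0.04844287] [  7.87418036  35.900246   -31.76903868  85.33311276  20.20502395
  64.23177963 -93.25497491]
```

move_arm:
  plan:
    - {"tx": 0,"ty": 0,"tz": 0,"turn": 0.05}
    - {"tx": 0,"ty": 0,"tz": 0,"turn": 0.05}
    - {"tx": 0,"ty": 0,"tz": 0,"turn": 0.05}
    - {"tx": 0,"ty": 0,"tz": 0,"turn": 0.05}
    - {"tx": 0,"ty": 0,"tz": 0,"turn": 0}

```text
clock: 9.48
eef_pos: [0.6582, 0.1259, 0.071]
tool_rot: [179.9, -0.3, 13.1]
force: [5.4, -2.7, 4.9]
finger_gap: 0.0125
```

```bash
python3 - <<'E'
from h import *
s=read_state(); print(s['clock'],s['eef_pos'],s['tool_rot'],s['force'],s['moment'])
E
```

```text
9.475 [0.65817528 0.12587826 0.07101975] [179.87696592  -0.2703764   13.05347326] [ 5.38856827 -2.70450201  4.89516901] [-0.77283533 -1.03834209  0.07241256]
```

move_arm:
  plan:
    - {"tx": 0,"ty": 0,"tz": 0,"turn": 0.04}
    - {"tx": 0,"ty": 0,"tz": 0,"turn": 0.04}
    - {"tx": 0,"ty": 0,"tz": 0,"turn": 0}

```text
clock: 9.85
eef_pos: [0.6588, 0.1254, 0.0712]
tool_rot: [179.9, -0.4, 8.5]
force: [6.7, -4.7, 3.6]
finger_gap: 0.0129
```

```bash
python3 - <<'E'
from h import *
s=read_state(); print(s['clock'],s['eef_pos'],s['tool_rot'],s['force'],s['moment'])
c=cam('side'); save(c['img'][120:220,280:380],'pics/side3.png',6)
t=cam('top'); save(t['img'][140:240,200:340],'pics/top3.png',5)
E
```

```text
9.85 [0.65884048 0.1254458  0.07118689] [179.86170788  -0.35731222   8.49125397] [ 6.72509434 -4.69021402  3.62218196] [-1.05439397 -1.75715349  0.47795998]
```

View pics/side3.png

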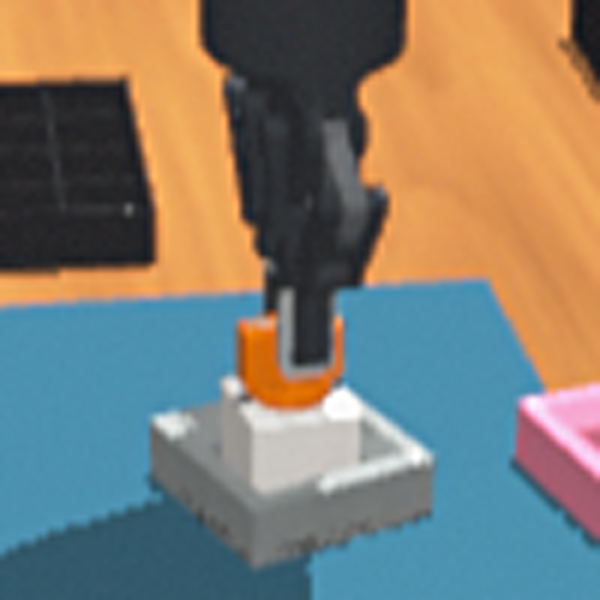

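The box sits in the pocket. The turning moment has jumped to 0.48 N m, well above the cap's 0.12 N m rub, so it's at the stop. I'll press slightly further to confirm, then let go.

move_arm:
  plan:
    - {"tx": 0,"ty": 0,"tz": 0,"turn": 0.04}
    - {"tx": 0,"ty": 0,"tz": 0,"turn": 0.03}
    - {"tx": 0,"ty": 0,"tz": 0,"turn": 0}

```text
clock: 10.32
eef_pos: [0.6589, 0.1254, 0.0712]
tool_rot: [179.9, -0.4, 4.6]
force: [7.9, -5.9, 4.4]
finger_gap: 0.0126
```

```bash
python3 - <<'E'
from h import *
s=read_state(); print(s['clock'],s['eef_pos'],s['tool_rot'],s['force'],s['moment'])
E
```

```text
10.325 [0.65885468 0.12544113 0.07123688] [179.86147478  -0.37373474   4.57624622] [ 7.9394737  -5.89353295  4.39177449] [-1.19029202 -1.72591016  1.3584362 ]
```

move_arm:
  plan:
    - {"tx": 0,"ty": 0,"tz": 0,"turn": 0}
    - {"tx": 0,"ty": 0,"tz": 0,"turn": 0}
    - {"tx": 0,"ty": 0,"tz": 0,"turn": 0}
    - {"tx": 0,"ty": 0,"tz": 0,"turn": 0}
  jaw: 0.05

```text
clock: 10.82
eef_pos: [0.6557, 0.1273, 0.0692]
tool_rot: [-180.0, 0.0, 4.6]
force: [-0.4, -0.9, -0.1]
finger_gap: 0.05
```

move_arm:
  plan:
    - {"tx": 0,"ty": 0,"tz": -0.01,"turn": 0}
    - {"tx": 0,"ty": 0,"tz": -0.03,"turn": 0}
    - {"tx": 0,"ty": 0,"tz": -0.05,"turn": 0}
    - {"tx": 0,"ty": 0,"tz": -0.06,"turn": 0}
    - {"tx": 0,"ty": 0,"tz": -0.03,"turn": 0}

```text
clock: 11.45
eef_pos: [0.6566, 0.1277, 0.2542]
tool_rot: [-180.0, -0.3, 4.6]
force: [0.5, 0.1, 0.2]
finger_gap: 0.0502
```

move_arm:
  plan:
    - {"tx": 0,"ty": 0.05,"tz": 0,"turn": 0}
    - {"tx": 0,"ty": 0.05,"tz": 0,"turn": 0}
    - {"tx": 0,"ty": 0.05,"tz": 0,"turn": 0}
    - {"tx": 0,"ty": 0.05,"tz": 0,"turn": 0}
    - {"tx": 0,"ty": 0,"tz": 0,"turn": 0}

```text
clock: 12.08
eef_pos: [0.6717, -0.0784, 0.2497]
tool_rot: [179.9, 0.0, 4.1]
force: [-0.6, 0.8, -0.9]
finger_gap: 0.0499
```

```bash
python3 - <<'E'
from h import *
s=read_state(); print(s['clock'],s['eef_pos'],s['force'])
c=cam('top'); I=c['img']; save(I[150:225,225:315],'pics/top4.png',8)
P=np.array([world(c,u,v) for v in range(150,215) for u in range(235,305) if c['range_z'][v,u]>0])
P=P[np.hypot(P[:,0]-.655,P[:,1]-.127)<.06]
for n,a,b in(('bar',.066,.09),('boxtop',.040,.0475)):
    Q=P[(P[:,2]>a)&(P[:,2]<b)]; print(n,len(Q),cv2.minAreaRect((Q[:,:2]*1000).astype(np.float32)),np.median(Q[:,2]))
E
```

```text
12.075 [ 0.67167911 -0.07836337  0.24970245] [-0.57607555  0.83184709 -0.85459866]
bar 170 ((654.0811157226562, 127.15870666503906), (40.525962829589844, 14.000791549682617), 8.855570793151855) 0.07693687961394186
boxtop 225 ((654.6182861328125, 126.97257232666016), (44.63433837890625, 44.09281921386719), 9.226616859436035) 0.0449745690088339
```

View pics/top4.png

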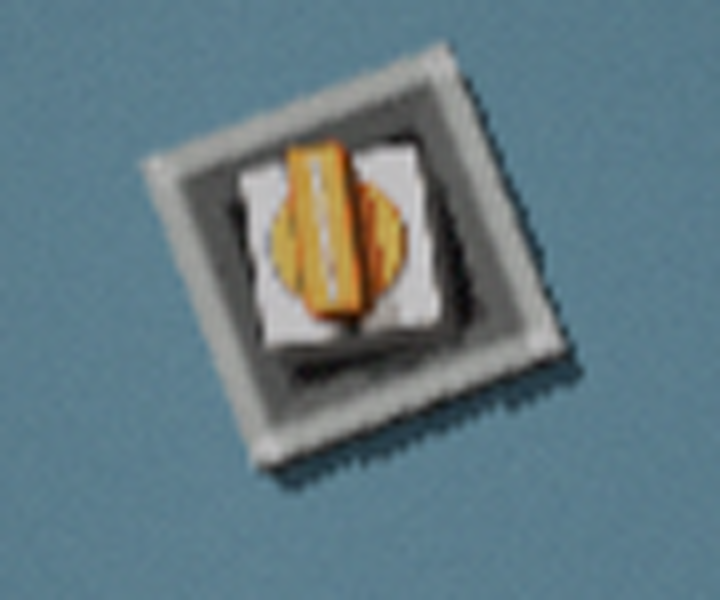

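The view shows the bar at (325,235) in line with the box axis: bar 8.9°, box 9.2°. The box top is at 45 mm and the bar at 77 mm. With the 1 mm range bias seen earlier, those match the 46 and 78 mm expected with the box fully home. The robot is clear, so I'll hand the job in.

```bash
python3 -c "
from bench import *
print(close_job())"
```

```text
the job is handed in; nothing more can be done
None
```

I gripped the orange-cap box by its bar, lowered it into the square-pocket jig until it touched the floor, and turned the cap clockwise to its stop. I then let go and backed the arm away. The job took about 12 s of the 42 s allowed.

My last checks all agreed:
- **Cap locked:** the turning moment rose from under 0.2 to 1.36 N m at the stop, well above the cap's own 0.12 N m rub. From above, the bar lies at 8.9° and the box at 9.2°, so they line up to within the measuring error.
- **Box home:** the box top reads 45 mm and the bar top 77 mm, against 46 and 78 mm expected. The camera had read about 1 mm low on everything before, so this fits a box sitting fully down. It is centred in the pocket and twisted about 13° from square. That is slightly more than the 10° of play quoted.
- **Robot clear:** the arm is about 0.2 m away from the jig and touching nothing.

While the gripper was closing, the fingertips touched the cap disc with about 8 N, which did no harm. I did not take a final picture of the blue-cap box, but the arm never went down near it.

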